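# Tuck a vault door under its rain flap and hold it shut

### The job

Fit the loose vault door to the meter vault that lies open on its back on the bench: tuck the door's thin tongue edge in under the hinged rain flap without prying the flap up, then press the lock end down against the kick-out pins until the door sits flush in its frame. Finish while holding it there, pressed flush with the flap lying flat over the tongue: do not let go, so that a colleague can turn the lock. Leave the other things on the bench where they are.

Things in the scene. Friction and masses are not known exactly. Their poses are not given: they have to be found in the camera images.
- vault: Grey steel meter vault, fixed, on its back on timber saddles, opening up. Origin: centre of the opening, on the bench top; x level from sill end to flap end, y across, z up. Frame top at z = 100 mm; outer x -86 to 92, y -66 to 66 (saddles 75). A post socket sticks out to x = -131, a flange to x = 106, both below z = 95.
- rebate (a point): Centre of the opening at ledge height: vault x = 0, y = 0, z = 92. The opening is a rebate, x -71 to 71, y -49 to 49, 8 mm deep from the frame top to a flat ledge, 14 mm wide along both sides, 16 at the sill end, 24 at the flap end; inside the ledge it is hollow, 60 mm deep. With the door centred there are 5 mm to spare on every side.
- flap (a joint): Rain flap: steel strip 116 mm wide, 3 thick, hinged at the vault's flap end (hinge at vault x = 75, z = 100). 0 = flat on the frame top, lapping 30 mm over the opening; grows (rad) as it is lifted, to 1.5. A weak spring and its weight (1 N at its edge) lay it back. A little give is all right; past 0.25 rad it counts as pried up.
- flap_edge (a point): Middle of the underside of the flap's free edge, at vault x = 41, z = 100 when flat. From there a lip, bent up by 35 degrees, reaches on to vault x = 37, 5 mm higher, as a lead-in.
- kick_left (a joint): Spring kick-out pin, 8 mm thick, standing out of the ledge at the sill end (vault x = -63, y = 22). 0 = fully out, 8 mm above the ledge (tip level with the frame top); 0.008 m = pushed level with the ledge. It pushes up with 1.2 N when out, 2.5 N when right down.
- kick_right (a joint): The same pin at vault x = -63, y = -22.
- vault_door: Loose steel vault door, 132 x 88 mm, about 350 g, flat on the bench, lock box up. Origin: centre of its flat underside; x to the tongue, z up. Grey main plate 8 mm thick (x -66 to 32), bare steel tongue 4 mm thick, level with the underside (x 32 to 66), full width. Down on the ledge it lies flush with the frame top; unless pressed, the pins hold its lock end up.
- lock_box_top (a point): Centre of the top of the lock box, the rectangular block on the door to grip it by: door x = -12, y = 0, z = 38. It is 26 mm along the door's x, 40 mm along y, 30 mm high above the plate. The door's centre of mass lies under it.
- tongue_edge (a point): Middle of the underside of the tongue's leading edge: door x = 66, z = 0. It belongs under the flap, 25 mm in from the flap's free edge (at least 12).
- lock_end (a point): Middle of the top edge at the door's other end: door x = -66, z = 8. Level with the frame top (vault z = 100) when flush.
- coin_box: Dented open steel coin box, 125 x 85 x 70 mm high, origin centre of underside; a bystander.
- lock_cylinder: Brass lock cylinder standing on end, 28 mm wide, 32 mm high, origin centre of underside; a bystander.
- token_near: Copper test token, 25 mm wide, 3 mm thick, flat on the bench, origin centre of underside; a bystander.
- token_far: The second copper token, the same size, farther from the robot; a bystander.
- clamp_ring: Blue painted housing clamp ring, 104 mm wide, 16 mm high, with two lugs and a screw reaching to 71 mm from its centre, lying flat, origin centre of underside; a bystander.
- screwdriver: Screwdriver with a wooden handle lying on the bench beyond the vault and door; a bystander.
- grease_jar: Small amber glass jar with a steel cap, 52 mm wide, 55 mm high, origin centre of underside; a bystander.
Not all that is in view belongs to the job. Several things have the shape of the vault_door; the one meant has the colours described above.

How it is judged:
On the way, in this order (a step that is already met when the one before it is completed fails the run):
1. the door is lifted clear of the bench (height (world z) of each of tongue_edge, lock_end above 0.03 m and contact force between the fingers and vault_door above 1 N), for 0.2 s.
2. the tongue edge is in under the flap by 12 mm or more, within the rebate (x of tongue_edge in the frame of vault above 0.053 m and y of tongue_edge in the frame of vault between -0.008 and 0.008 m and z of tongue_edge in the frame of vault below 0.0975 m and value of joint flap below 0.25 rad), for 0.1 s.
At the end, for the whole second after the job is handed in: The door lies in the rebate, tongue 12 mm or more under the flap, flush with the frame (lock end no more than 2 mm proud, within 0.03 rad of flat), both kick-out pins pushed down by 6 mm or more, the flap lying on it (under 0.08 rad), at rest, and the fingers still hold or press it (x of tongue_edge in the frame of vault above 0.053 m and y of tongue_edge in the frame of vault between -0.008 and 0.008 m and z of tongue_edge in the frame of vault below 0.0975 m and z of lock_end in the frame of vault below 0.102 m and x of lock_end in the frame of vault below -0.055 m and angle between the z axis of vault_door and the z axis of vault, either way round below 0.03 rad and value of joint each of kick_left, kick_right above 0.006 m and value of joint flap below 0.08 rad and contact force between the fingers and vault_door above 2 N and linear speed of vault_door below 0.01 m/s); the arm keeps its last pose, push and grip.
It fails at once if the rain flap is pried up (past 0.25 rad) (value of joint flap above 0.25 rad).
It fails at once if another thing on the bench is moved by more than 30 mm (distance of any of coin_box, lock_cylinder, token_near, token_far, clamp_ring, screwdriver, grease_jar from where it was at the start of the episode above 0.03 m).
It also fails if it takes over 43 s, if anything falls off the work surface, if the arm or the gripper's body presses on something with over 40 N, if the wrist force passes 120 N, or if a joint passes its speed limit or range.

### The arm

A 6-joint arm with a two-finger parallel gripper is mounted at the origin on the work surface. World frame = base frame: x ahead of the robot, y to its left, z up, the work surface at z = 0. Lengths are in m, angles in rad, forces in N, time in s.
With the tool pointing down it reaches from about 0.275 to 0.725 m from the base axis. Payload 15.9 kg.
Tool frame: the origin (TCP) lies at the very end of the fingers, on their centre line; the grasp point (between the pads) lies 19 mm behind it; z points along the fingers, y is the direction in which the jaws open and shut (so a half turn about z gives the same grasp; the last joint's range is limited). The gripper opens to 85 mm and grips with 20 to 120 N. Pads are 22 mm wide; open, the fingers measure 114 mm over their backs; the gripper's body (76 mm by 85 mm) begins 54 mm behind the grasp point. The pads swing forward as they close: fully open they stand 13 mm farther back than shut.
Start: joints at [-1.265, 0.213, -0.034, 1.323, 0, 1.571], TCP at [0.151, -0.477, 0.231] pointing down, gripper open.
Joint ranges: [-2.98, 2.98], [-0.74, 1.72], [-1.14, 1.35], [-2.1, 2.04], [-1.57, 1.44], [-3.14, 3.14]. Speed limits (rad/s): [1.89, 1.89, 2.39, 2.57, 3.14, 3.14].

### API

Orientations are given as a unit quaternion [w, x, y, z].
In Python, from rig import * gives the robot as it stands.
- The arm moves only by the tool jog_arm, never from a script. Its argument "series" is one flat list of numbers, 4 for each row, row after row: the shift along the world's x, y, z in m, then the turn about the world's z in rad. In form: [x, y, z, turn, x, y, z, turn, ...]. A call has 1 to 12 rows; each row is the pose to reach, as a shift and turn from the pose commanded when the call began; what a row does not reach only later rows make up. A row lasts 1/8 s, in which the tool goes at most 62.5 mm and 10.7 degrees, less where a joint would pass 70% of its speed; a pose out of reach is approached as far as the arm can. A call with a gripper value outside its range is refused whole. "fingers" is the opening, from 0 (shut) to 1 (fully open), set as the call begins (left out, the last holds). The fingers move at their own pace and stop on an object; the grip force is fixed at half the most. Time passes only in rows, so rows that repeat a pose let the fingers close. It gives the time, the measured TCP pose, the force and the opening at its end, in the units of the state.
- get_state(): the state, without advancing time (a new reading comes with each control period).
- snapshot(name): name is "side" or "top"; returns the picture (420x560x3 uint8, red, green, blue); there is no depth.
- calibration(name): a dict with "camera_matrix" (3x3 intrinsics, pixels), "camera_from_world" (4x4, takes a point from world to camera coordinates). Camera axes: x right, y up, looking along -z (the intrinsics and any distortion apply to the point x, -y, -z); pixel columns grow to the right and rows downward; lengths in m; the calibration is good to about 2 mm. A picture is of the moment at which its call begins. calibration takes no time and is no camera call.
- sign_off(): hands the job in, once; it reports no verdict.
Trained networks look in the newest picture that a camera, given by its name, has taken for a name from the list of things; names that differ only in an ending like _2 or _b are one class to them, and where a whole thing is asked for, a point or a joint stands for the part that bears it (a point fixed in the world has none). Each returns a list of dicts, best first, with "confidence" (0 to 1); they miss things now and then, are a little off and sometimes report something else, mostly with a low value. They report only what shows in the picture. A call takes as long as a camera call. They do not tell look-alikes from the thing itself.
- spot_in(camera, query): "position" ([x, y, z] in m, in world coordinates, good to about 4 mm: the middle of the surface that is visible of it).
- cut_out(camera, query): "pixels" (420x560 bool, what is visible of it).
The state is a dict: "time_s": time; "joint_positions": joint angles; "qd": joint speeds; "tau": joint torques, N m; "position": TCP position; "tool_rot": TCP orientation; "ft_force": force on the tool from outside, world axes, zero at the start; "torque": the same for the moment, N m; "width": opening from 0.0 (shut) to 1.0 (fully open).
Only numpy, scipy, OpenCV 4.12 (cv2) and the standard library are available. Lean on these libraries where they do the work, as an engineer would, in place of code of your own. Each camera call takes 0.05 s, during which the arm holds its last target. There are 200 camera calls.

## Working session

There is one attempt and no reset: what is moved stays moved. The work goes in short steps, Python scripts to look and compute and a tool call to move; the robot and the scene stay as the last step left them, time stands still between calls to the robot, and variables do not carry over. Pictures are saved under pics/ and viewed, about 8 in all and at most 12, crops included, and the job is handed in when it is done.

Besides the shell and the picture viewer there is one more tool, called after "Call:" in YAML: its name, and indented under it one key for each argument. jog_arm: Moves the arm, as the interface text tells. Its arguments: {"type":"object","properties":{"series":{"type":"array"},"fingers":{"type":"number"}},"required":["series"]}

```bash
ls; mkdir -p pics; python3 - <<'E'
from rig import *
import cv2,numpy as np
for c in("side","top"):
    im=snapshot(c); cv2.imwrite(f"pics/{c}0.png",cv2.cvtColor(im,cv2.COLOR_RGB2BGR))
    k=calibration(c); print(c,np.round(k["camera_matrix"],1).tolist(),np.round(k["camera_from_world"],3).tolist(),[x for x in k])
    for q in("vault_door","lock_box_top","tongue_edge","lock_end","vault","rebate","flap_edge","kick_left","kick_right","grease_jar","coin_box"):
        print(q,[(np.round(d["position"],3).tolist(),round(d["confidence"],2)) for d in spot_in(c,q)])
s=get_state();print(s)
E
```

```text
pics
side [[433.2, 0.0, 279.5], [0.0, 433.2, 209.2], [0.0, 0.0, 1.0]] [[-0.961, -0.278, -0.009, 0.514], [0.153, -0.553, 0.819, -0.141], [-0.233, 0.785, 0.574, -1.12], [0.0, 0.0, 0.0, 1.0]] ['camera_matrix', 'camera_from_world']
vault_door [([0.35, 0.416, 0.003], 0.94), ([0.537, 0.191, 0.008], 0.82), ([0.303, -0.148, 0.005], 0.82), ([0.339, 0.203, 0.004], 0.77), ([0.777, 0.118, 0.039], 0.36)]
lock_box_top [([0.53, 0.187, 0.006], 0.78), ([0.302, -0.145, 0.009], 0.71), ([0.347, 0.414, 0.007], 0.63), ([0.34, 0.206, 0.007], 0.59)]
tongue_edge [([0.336, 0.208, 0.007], 0.97), ([0.342, 0.417, 0.007], 0.87), ([0.302, -0.148, 0.002], 0.84), ([0.529, 0.188, 0.007], 0.78)]
lock_end [([0.338, 0.203, 0.008], 0.93), ([0.349, 0.411, 0.011], 0.65), ([0.306, -0.146, 0.008], 0.64), ([0.532, 0.185, 0.006], 0.55), ([0.442, 0.023, 0.002], 0.45)]
vault [([0.547, -0.159, 0.074], 0.73)]
rebate [([0.547, -0.158, 0.072], 0.89)]
flap_edge [([0.612, -0.189, 0.102], 0.51)]
kick_left []
kick_right []
grease_jar [([0.774, 0.113, 0.037], 0.59)]
coin_box [([0.55, 0.406, 0.039], 0.9), ([0.617, -0.187, 0.099], 0.58), (
[... 1088 characters left out ...]
.555, 0.421, 0.011], 0.56)]
{'time_s': 1.2, 'joint_positions': array([-1.26502243e+00,  2.12895425e-01, -3.44088920e-02,  1.32351210e+00,
        2.20016468e-05,  1.57081106e+00]), 'qd': array([-0.00038406, -0.00125408, -0.00028407, -0.00017397, -0.00063471,
       -0.00120661]), 'tau': array([ 1.99701550e-03, -6.85972524e+01,  4.87337673e+01,  1.14838360e-03,
        3.11827343e-04, -2.96553105e-05]), 'position': array([ 0.15051492, -0.47678181,  0.23130459]), 'tool_rot': array([-1.16017153e-05,  9.88336660e-01,  1.52284757e-01,  9.34288023e-06]), 'ft_force': array([-0.26100368,  0.25829751,  0.17096658]), 'torque': array([-0.00109535,  0.02040848, -0.07181974]), 'width': 1.004647771477369}
```

View pics/top0.png

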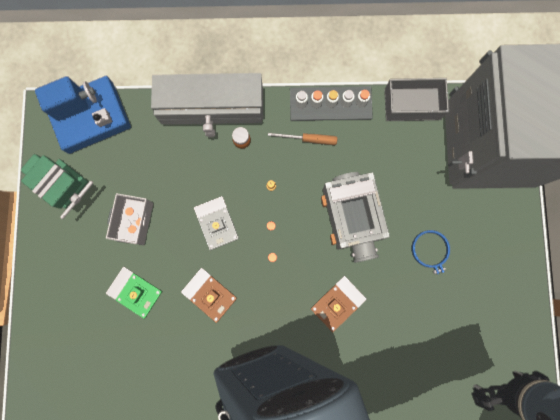

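View pics/side0.png

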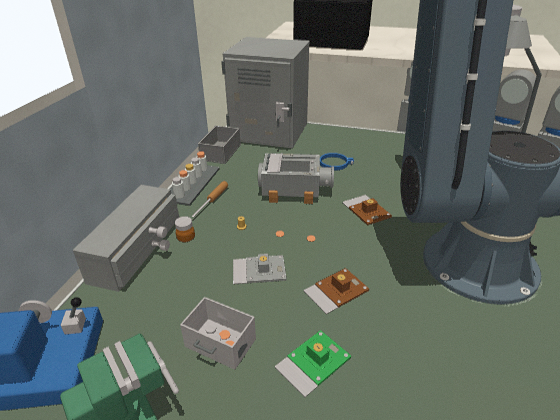

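The grey door is at top (215,222) and side (260,268); the other three look-alikes are brown, brown and green. The vault is at top (356,215), with its flap at the far end (352,185). Next I'll zoom in on both for a pose fit.

```bash
python3 - <<'E'
import cv2,numpy as np
t=cv2.imread("pics/top0.png");s=cv2.imread("pics/side0.png")
def c(im,x,y,w=80,h=60):
    return cv2.resize(im[y:y+h,x:x+w],(400,300),interpolation=cv2.INTER_CUBIC)
def g(p,x,y):
    for i in range(0,80,10):
        cv2.putText(p,str(x+i),(i*5,10),0,.35,(0,255,255));cv2.line(p,(i*5+2,12),(i*5+2,17),(0,255,255))
    for j in range(10,60,10):
        cv2.putText(p,str(y+j),(0,j*5+6),0,.35,(0,255,255));cv2.line(p,(24,j*5+2),(29,j*5+2),(0,255,255))
    return p
A=g(c(t,175,192),175,192);B=g(c(s,222,242),222,242)
def c2(im,x,y,w=110,h=100):
    return im
C=g(c(t,318,188),318,188);D=g(c(s,255,146),255,146)
cv2.imwrite("pics/z1.png",np.vstack([np.hstack([A,B]),np.hstack([C,D])]))
E
```

```text
(no output)
```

View pics/z1.png

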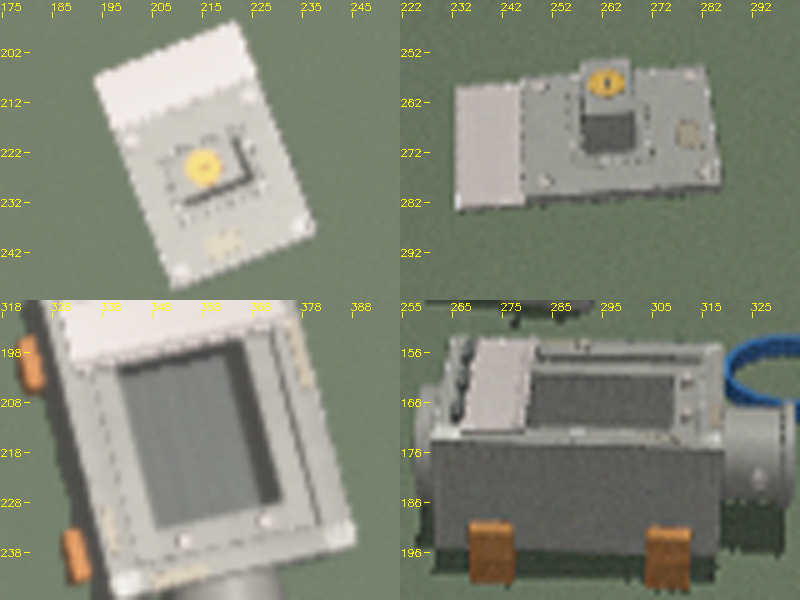

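```bash
cat > h.py <<'E'
from rig import *
import numpy as np,cv2
from scipy.optimize import least_squares
K={c:calibration(c) for c in("top","side")}
def proj(c,P):
    k=K[c];q=np.c_[P,np.ones(len(P))]@k["camera_from_world"].T
    u=np.c_[q[:,0],-q[:,1],-q[:,2]]@k["camera_matrix"].T
    return u[:,:2]/u[:,2:]
def place(p,P,z=0):
    c,s=np.cos(p[2]),np.sin(p[2]);P=np.array(P,float)
    return np.c_[P[:,0]*c-P[:,1]*s+p[0],P[:,0]*s+P[:,1]*c+p[1],P[:,2]+z]
def fit(obs,p0,freez=False):
    def r(p):
        return np.concatenate([(proj(c,place(p,np.array(o)[:,:3],p[3] if freez else 0)/1)-np.array(o)[:,3:]).ravel() for c,o in obs.items()])
    s=least_squares(r,p0,loss="soft_l1");return s.x,r(s.x)
E
python3 - <<'E'
from h import *
m=1e-3
door={"top":[[66*m,44*m,4*m,193.4,207.4],[66*m,-44*m,4*m,222.2,195.6],[-66*m,-44*m,8*m,237.8,237.8],[-66*m,44*m,8*m,209.8,249.6]],
"side":[[66*m,44*m,4*m,233,283.4],[66*m,-44*m,4*m,233,259],[-66*m,-44*m,8*m,282.4,255],[-66*m,44*m,8*m,285.6,278.8]]}
v={"top":[[-86*m,66*m,.1,340,246.8],[-86*m,-66*m,.1,388.6,236.6],[-63*m,22*m,.1,354.4,235.8],[-63*m,-22*m,.1,370.8,231.8],[-55*m,35*m,.092,349,233.6],[-55*m,-35*m,.092,373.8,227.6],[37*m,58*m,.105,331.6,201.2],[37*m,-58*m,.105,377.6,192]],
"side":[[-86*m,66*m,.1,318.6,174.2],[-86*m,-66*m,.1,319,154.6],[-63*m,22*m,.1,311.8,168.6],[-63*m,-22*m,.1,311.8,162.2],[92*m,66*m,.1,261.2,173]]}
for n,o,p in(("door",door,[.537,.18,.2]),("vault",v,[.55,-.19,.2])):
    for sel in(o,{"top":o["top"]},{"side":o["side"]}):
        x,r=fit(sel,p);print(n,list(sel),x.round(4),r.round(1).tolist())
E
```

```text
door ['top', 'side'] [0.54   0.1769 0.37  ] [0.1, -0.4, -0.1, 0.1, 0.8, 0.3, -0.3, 0.1, -0.4, -0.0, -0.4, 0.5, 0.3, 0.1, 0.4, -0.3]
door ['top'] [0.5401 0.1771 0.3742] [-0.1, -0.3, -0.3, 0.0, 0.7, 0.2, -0.3, 0.1]
door ['side'] [0.54   0.1766 0.3643] [-0.5, -0.2, -0.3, 0.3, 0.4, 0.1, 0.4, -0.3]
vault ['top', 'side'] [ 0.5565 -0.2099  0.1981] [0.0, 0.6, 0.7, 0.3, 0.0, -0.5, 0.0, 0.0, -0.5, 0.0, 0.5, 0.5, 1.1, -0.2, -2.0, -0.1, 0.2, 1.4, 0.2, 0.3, -0.4, -0.5, -0.0, -1.0, -1.4, 0.6]
vault ['top'] [ 0.5567 -0.2098  0.1967] [-0.1, 0.5, 0.6, 0.2, -0.1, -0.6, -0.1, -0.1, -0.6, -0.1, 0.5, 0.5, 1.0, -0.3, -2.1, -0.2]
vault ['side'] [ 0.5562 -0.2116  0.2042] [0.5, 1.1, 0.3, 0.0, -0.1, -0.8, 0.1, -1.3, -1.1, 0.4]
```

Call:
jog_arm:
  series: [0.02, 0.035, 0, 0.18, 0.05, 0.085, 0, 0.36, 0.08, 0.135, 0, 0.54, 0.11, 0.185, 0, 0.72, 0.14, 0.235, 0, 0.9, 0.17, 0.29, 0, 1.08, 0.2, 0.34, 0, 1.26, 0.23, 0.395, 0, 1.44, 0.26, 0.445, 0, 1.62, 0.29, 0.495, 0, 1.8, 0.32, 0.55, 0, 1.98, 0.35, 0.6, 0, 2.16]
  fingers: 1

```text
time_s: 2.7
position: [0.5012, 0.1255, 0.2314]
tool_rot: [0.0, 0.328, 0.945, 0.0]
ft_force: [0.7, -1.5, 0.8]
width: 1.001
```

```bash
python3 -c "
from rig import *
s=get_state();print(s['time_s'],s['position'],s['tool_rot'],s['joint_positions'])"
```

```text
2.7 [0.50119243 0.12546168 0.23139102] [2.07366095e-04 3.28394468e-01 9.44540640e-01 9.65521803e-05] [ 2.45325962e-01  2.47078605e-01  9.51995808e-03  1.33278494e+00
 -6.57265453e-05  9.14532505e-01]
```

Call:
jog_arm:
  series: [0.01, 0.015, 0, 0.18, 0.02, 0.035, -0.02, 0.36, 0.028, 0.049, -0.04, 0.54, 0.028, 0.049, -0.06, 0.72, 0.028, 0.049, -0.09, 0.9, 0.028, 0.049, -0.12, 1.046, 0.028, 0.049, -0.15, 1.046, 0.028, 0.049, -0.17, 1.046]

```text
time_s: 3.7
position: [0.5279, 0.172, 0.0599]
tool_rot: [-0.001, -0.184, 0.983, -0.0]
ft_force: [0.1, 0.1, -0.0]
width: 0.998
```

```bash
python3 - <<'E'
from h import *
s=get_state();print(s['time_s'],s['position'],s['tool_rot'])
L=place([.54,.1769,.37],[[-.012,0,.038]])
t=cv2.cvtColor(snapshot("top"),cv2.COLOR_RGB2BGR);q=cv2.cvtColor(snapshot("side"),cv2.COLOR_RGB2BGR)
for n,i in(("top",t),("side",q)):
    u=proj(n,np.r_[L,[s['position']]]);print(n,u.round(1).tolist())
cv2.imwrite("pics/g1.png",cv2.resize(q[210:310,190:330],(800,571),interpolation=cv2.INTER_CUBIC))
E
```

```text
3.7 [0.52794788 0.17203899 0.05991077] [-6.21298875e-04 -1.84092407e-01  9.82908740e-01 -8.96435386e-05]
top [[215.7, 225.1], [214.7, 224.5]]
side [[262.8, 259.0], [263.0, 252.2]]
```

View pics/g1.png

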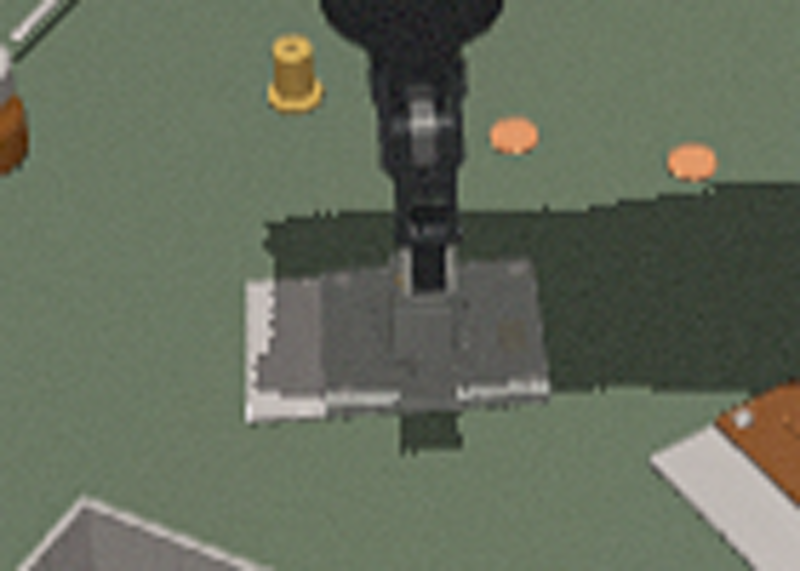

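The gripper sits square over the lock box (crop pixel (427,290)), and the bystanders are clear. I'll descend and grip.

Call:
jog_arm:
  series: [0, 0, -0.02, 0, 0, 0, -0.04, 0, 0, 0, -0.049, 0, 0, 0, -0.049, 0]

```text
time_s: 4.3
position: [0.5285, 0.1722, 0.0126]
tool_rot: [-0.0, -0.184, 0.983, -0.0]
ft_force: [0.4, -0.2, 1.0]
width: 0.998
```

Call:
jog_arm:
  series: [0, 0, 0, 0, 0, 0, 0, 0, 0, 0, 0, 0, 0, 0, 0, 0, 0, 0, 0, 0, 0, 0, 0, 0, 0, 0, 0, 0, 0, 0, 0, 0]
  fingers: 0

```text
time_s: 5.3
position: [0.529, 0.1723, 0.013]
tool_rot: [0.001, -0.184, 0.983, 0.0]
ft_force: [-1.1, -1.0, 7.5]
width: 0.456
```

Call:
jog_arm:
  series: [0, 0, 0.02, 0, 0, 0, 0.05, 0, 0, 0, 0.09, 0, 0, 0, 0.13, 0, 0, 0, 0.16, 0, 0, 0, 0.18, 0, 0, 0, 0.18, 0]

```text
time_s: 6.18
position: [0.5292, 0.1724, 0.1934]
tool_rot: [0.001, -0.184, 0.983, 0.0]
ft_force: [-0.6, -0.1, -3.2]
width: 0.458
```

Call:
jog_arm:
  series: [0, -0.015, 0, -0.02, 0, -0.05, 0, -0.05, 0, -0.09, 0, -0.09, -0.002, -0.14, 0, -0.13, -0.004, -0.19, 0, -0.172, -0.007, -0.24, 0, -0.172, -0.01, -0.29, 0, -0.172, -0.013, -0.335, 0, -0.172, -0.016, -0.37, -0.01, -0.172, -0.016, -0.391, -0.03, -0.172, -0.016, -0.391, -0.04, -0.172, -0.016, -0.391, -0.04, -0.172]

```text
time_s: 7.68
position: [0.5114, -0.2184, 0.1511]
tool_rot: [-0.001, -0.099, 0.995, 0.001]
ft_force: [-0.8, 0.7, -1.7]
width: 0.453
```

```bash
python3 - <<'E'
from h import *
s=get_state();print(s['time_s'],s['position'],s['tool_rot'],s['ft_force'],s['width'])
t=cv2.cvtColor(snapshot("top"),cv2.COLOR_RGB2BGR);q=cv2.cvtColor(snapshot("side"),cv2.COLOR_RGB2BGR)
cv2.imwrite("pics/h1.png",np.hstack([cv2.resize(q[100:200,230:340],(400,364),interpolation=cv2.INTER_CUBIC),cv2.resize(t[170:270,305:415],(400,364),interpolation=cv2.INTER_CUBIC)]))
E
```

```text
7.675 [ 0.51144474 -0.21838396  0.15108983] [-1.07749418e-03 -9.86605400e-02  9.95120350e-01  6.52870476e-04] [-0.76033479  0.65658772 -1.68134698] 0.45339438929030945
```

View pics/h1.png

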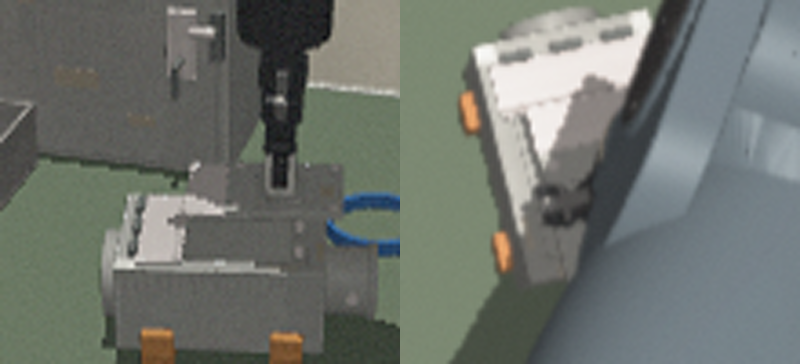

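```bash
cat >> h.py <<'E'
def ov(fn,vp,dp,th=0,zd=0,box=(245,125,110,80),sc=7):
    """side view with outlines; dp=(box-centre TCP x,y,yaw), zd underside height at box centre, th pitch (lock end up +)"""
    q=cv2.cvtColor(snapshot("side"),cv2.COLOR_RGB2BGR);x,y,w,h=box
    im=cv2.resize(q[y:y+h,x:x+w],None,fx=sc,fy=sc,interpolation=cv2.INTER_CUBIC)
    def dr(P,col):
        u=((proj("side",P)-[x,y]+.5)*sc-.5).round().astype(int);cv2.polylines(im,[u.reshape(-1,1,2)],True,col,1)
    dr(place(vp,[[a,b,.1] for a,b in((-.086,.066),(-.086,-.066),(.092,-.066),(.092,.066))]),(0,255,255))
    dr(place(vp,[[a,b,.1] for a,b in((-.071,.049),(-.071,-.049),(.037,-.049),(.037,.049))]),(0,255,0))
    D=np.array([[a,b,c] for a,b,c in((-.066,.044,.008),(-.066,-.044,.008),(.032,-.044,.008),(.032,.044,.008))])
    T=np.array([[a,b,.004] for a,b in((.032,.044),(.032,-.044),(.066,-.044),(.066,.044))])
    for Q,c in((D,(0,0,255)),(T,(255,0,255))):
        P=Q+[.012,0,0];R=np.c_[P[:,0]*np.cos(th)+P[:,2]*np.sin(th),P[:,1],P[:,2]*np.cos(th)-P[:,0]*np.sin(th)]
        dr(place(dp,R,zd),c)
    cv2.imwrite(fn,im)
E
python3 - <<'E'
from h import *
s=get_state();p=s['position']
ov("pics/o1.png",[.5565,-.2099,.198],[p[0],p[1],.198],0,p[2]-.013)
E
```

```text
(no output)
```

View pics/o1.png

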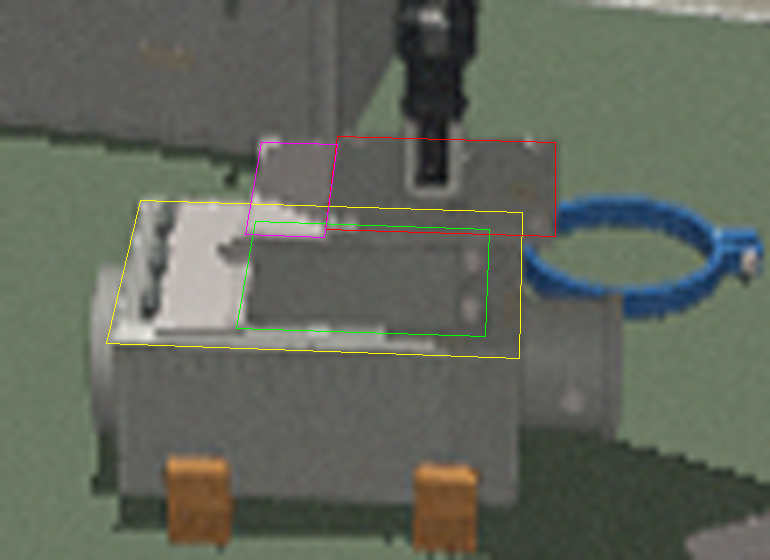

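The outline from the tool pose lies on the door (tongue (245–335,140–235), plate to 555). So the grasp is square, with the underside 13 mm below the TCP. Next I'll lower the lock end onto the sill and press, so that it pitches the tongue down.

Call:
jog_arm:
  series: [-0.003, -0.001, -0.015, 0, -0.003, -0.001, -0.028, 0, -0.003, -0.001, -0.034, 0, -0.003, -0.001, -0.034, 0]

```text
time_s: 8.32
position: [0.5095, -0.2196, 0.1181]
tool_rot: [-0.0, -0.099, 0.995, 0.0]
ft_force: [1.6, -0.3, -2.9]
width: 0.457
```

Call:
jog_arm:
  series: [0, 0, -0.002, 0, 0, 0, -0.004, 0, 0, 0, -0.006, 0, 0, 0, -0.006, 0]

```text
time_s: 8.82
position: [0.5097, -0.2198, 0.1129]
tool_rot: [0.0, -0.099, 0.995, -0.0]
ft_force: [-1.9, 1.2, 5.7]
width: 0.452
```

Call:
jog_arm:
  series: [0, 0, -0.001, 0, 0, 0, -0.002, 0, 0, 0, -0.003, 0, 0, 0, -0.004, 0, 0, 0, -0.004, 0]

```text
time_s: 9.45
position: [0.5119, -0.2196, 0.1108]
tool_rot: [0.003, -0.099, 0.995, -0.0]
ft_force: [3.5, 8.5, 24.3]
width: 0.457
```

```bash
python3 - <<'E'
from h import *
s=get_state();p=s['position'];print(s['ft_force'],s['torque'],p)
ov("pics/o2.png",[.5565,-.2099,.198],[p[0],p[1],.198],.08,p[2]-.013,box=(245,140,110,60))
E
```

```text
[ 3.49265113  8.47646679 24.27809656] [ 1.73104608 -0.24764159 -0.14184   ] [ 0.51187426 -0.21959621  0.11078923]
```

View pics/o2.png

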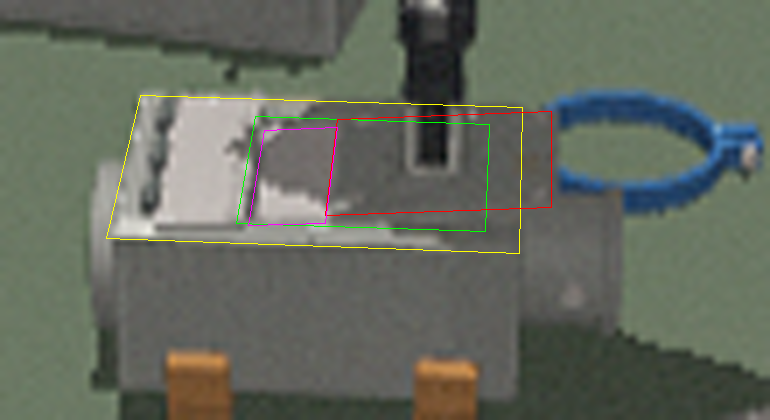

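Call:
jog_arm:
  series: [0, 0, -0.001, 0, 0, 0, -0.002, 0, 0, 0, -0.003, 0, 0, 0, -0.003, 0]

```text
time_s: 10.0
position: [0.5124, -0.2195, 0.1101]
tool_rot: [0.004, -0.099, 0.995, -0.001]
ft_force: [-7.4, 14.1, 59.6]
width: 0.458
```

Call:
jog_arm:
  series: [0, 0, 0.002, 0, 0, 0, 0.004, 0, 0, 0, 0.006, 0, 0, 0, 0.006, 0]

```text
time_s: 10.5
position: [0.5094, -0.2199, 0.1112]
tool_rot: [-0.0, -0.099, 0.995, 0.0]
ft_force: [1.5, -0.4, -1.2]
width: 0.454
```

```bash
python3 - <<'E'
from h import *
s=get_state();p=s['position'];print(s['ft_force'],p)
ov("pics/o3.png",[.5565,-.2099,.198],[p[0],p[1],.198],0.08,p[2]-.013,box=(270,140,60,40),sc=13)
E
```

```text
[ 1.51992019 -0.43094539 -1.1934373 ] [ 0.50939931 -0.21986012  0.1111962 ]
```

View pics/o3.png

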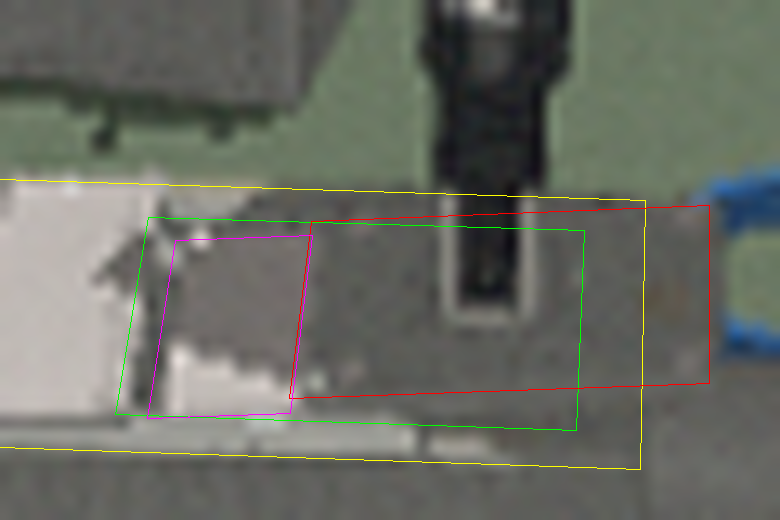

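The door now stays pitched in the grip at about 0.08 rad with the tongue down, in front of the flap lip (tongue edge at about (150–175,240–415)). I'll raise it 2 mm and slide in.

Call:
jog_arm:
  series: [0, 0, 0.002, 0, 0.003, 0.001, 0.002, 0, 0.006, 0.0015, 0.002, 0, 0.009, 0.002, 0.002, 0, 0.012, 0.0025, 0.002, 0, 0.015, 0.003, 0.002, 0, 0.018, 0.0035, 0.002, 0, 0.021, 0.004, 0.002, 0, 0.021, 0.004, 0.002, 0]

```text
time_s: 11.68
position: [0.5307, -0.2157, 0.1133]
tool_rot: [0.0, -0.099, 0.995, -0.0]
ft_force: [-0.6, -0.3, -2.6]
width: 0.452
```

Call:
jog_arm:
  series: [0.003, 0.0005, 0, 0, 0.006, 0.001, 0, 0, 0.009, 0.002, 0, 0, 0.009, 0.002, 0, 0]

```text
time_s: 12.18
position: [0.5397, -0.2137, 0.1132]
tool_rot: [-0.0, -0.099, 0.995, 0.0]
ft_force: [0.4, -0.5, -4.2]
width: 0.457
```

```bash
python3 - <<'E'
from h import *
s=get_state();p=s['position'];print(s['ft_force'],p)
ov("pics/o4.png",[.5565,-.2099,.198],[p[0],p[1],.198],0.08,p[2]-.013,box=(255,140,70,45),sc=11)
E
```

```text
[ 0.41558531 -0.48113724 -4.18641148] [ 0.53972938 -0.2136984   0.11320693]
```

View pics/o4.png

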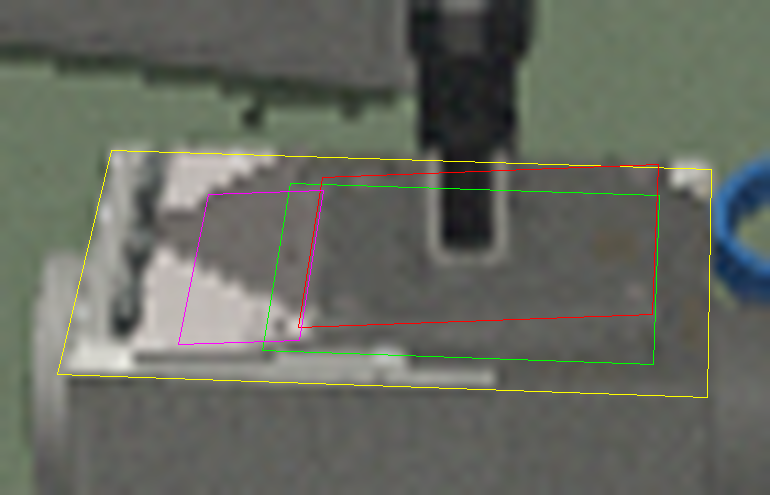

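Call:
jog_arm:
  series: [0.003, 0.0005, 0, 0, 0.006, 0.001, 0, 0, 0.006, 0.001, 0, 0]

```text
time_s: 12.6
position: [0.5458, -0.2128, 0.1133]
tool_rot: [0.0, -0.099, 0.995, -0.0]
ft_force: [0.1, -0.5, -3.5]
width: 0.453
```

Call:
jog_arm:
  series: [0, 0, -0.001, 0, 0, 0, -0.002, 0, 0, 0, -0.003, 0, 0, 0, -0.004, 0, 0, 0, -0.004, 0]

```text
time_s: 13.22
position: [0.5456, -0.2129, 0.1098]
tool_rot: [0.0, -0.099, 0.995, -0.0]
ft_force: [-3.9, -0.2, 5.2]
width: 0.453
```

Call:
jog_arm:
  series: [0, 0, -0.001, 0, 0, 0, -0.002, 0, 0, 0, -0.003, 0, 0, 0, -0.004, 0, 0, 0, -0.004, 0]

```text
time_s: 13.85
position: [0.5456, -0.2132, 0.1064]
tool_rot: [0.0, -0.099, 0.995, -0.001]
ft_force: [-7.3, 0.0, 14.1]
width: 0.454
```

Call:
jog_arm:
  series: [0, 0, -0.001, 0, 0, 0, -0.002, 0, 0, 0, -0.003, 0, 0, 0, -0.003, 0, 0, 0, -0.003, 0]

```text
time_s: 14.48
position: [0.5455, -0.2133, 0.104]
tool_rot: [0.001, -0.099, 0.995, -0.001]
ft_force: [-11.7, -0.9, 22.7]
width: 0.456
```

```bash
python3 - <<'E'
from h import *
s=get_state();p=s['position'];print(s['ft_force'],p,s['torque'])
ov("pics/o5.png",[.5565,-.2099,.198],[p[0],p[1],.198],0.0,.092,box=(255,140,70,45),sc=11)
E
```

```text
[-11.66796334  -0.88900153  22.65156129] [ 0.54553415 -0.2133483   0.10402758] [0.1008     1.961713   0.02027782]
```

View pics/o5.png

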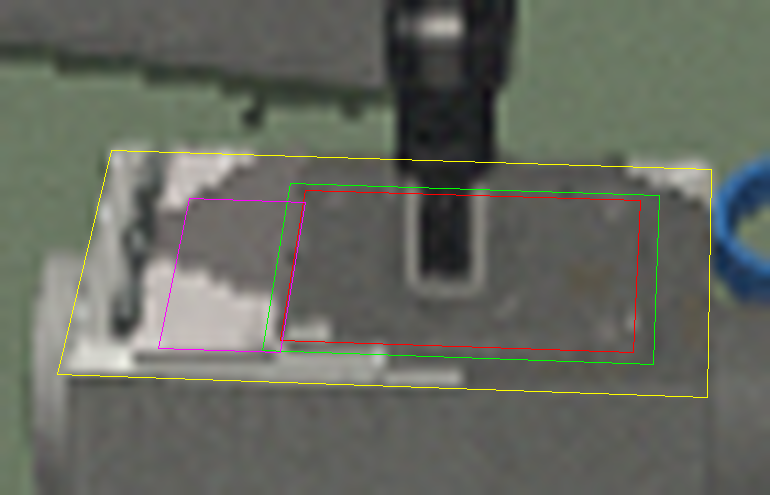

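Call:
jog_arm:
  series: [0, 0, -0.001, 0, 0, 0, -0.002, 0, 0, 0, -0.002, 0, 0, 0, -0.002, 0]

```text
time_s: 15.02
position: [0.5456, -0.2134, 0.104]
tool_rot: [0.001, -0.099, 0.995, -0.001]
ft_force: [-22.9, 3.3, 51.6]
width: 0.454
```

Call:
jog_arm:
  series: [0, 0, -0.001, 0, 0, 0, -0.002, 0, 0, 0, -0.002, 0, 0, 0, -0.002, 0]

```text
time_s: 15.52
position: [0.5456, -0.2134, 0.1039]
tool_rot: [0.002, -0.099, 0.995, -0.001]
ft_force: [-35.1, 7.9, 80.9]
width: 0.453
```

Call:
jog_arm:
  series: [0, 0, 0.001, 0, 0, 0, 0.002, 0, 0, 0, 0.002, 0, 0, 0, 0.002, 0]

```text
time_s: 16.02
position: [0.5456, -0.2134, 0.104]
tool_rot: [0.001, -0.099, 0.995, -0.001]
ft_force: [-23.6, 4.5, 51.6]
width: 0.457
```

```bash
python3 - <<'E'
from h import *
s=get_state();p=s['position'];print(s['ft_force'],p,s['torque'],s['time_s'])
q=cv2.cvtColor(snapshot("side"),cv2.COLOR_RGB2BGR)[145:185,258:325]
q=cv2.convertScaleAbs(q,alpha=1.8,beta=-60)
cv2.imwrite("pics/o6.png",cv2.resize(q,None,fx=11.5,fy=11.5,interpolation=cv2.INTER_CUBIC))
E
```

```text
[-23.57688705   4.51921325  51.57129325] [ 0.54561627 -0.21336923  0.10396526] [1.16910714 4.34235002 0.01118952] 16.025
```

View pics/o6.png

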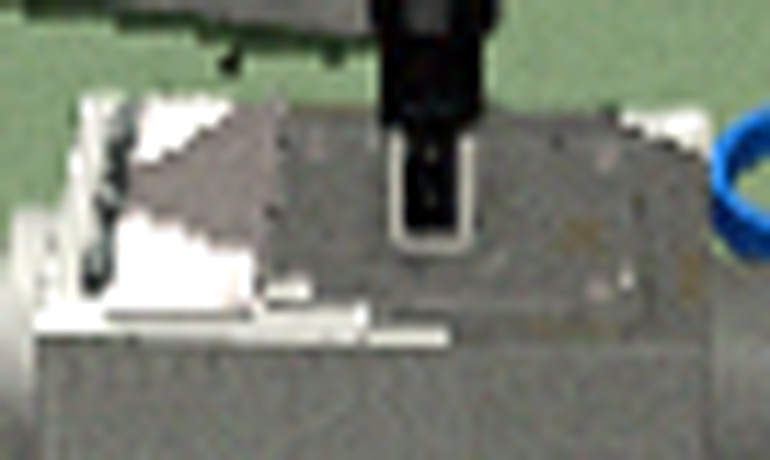

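The flap lies flat from (120,200) to its edge at (255–285,100–300), with the tongue hidden under it. The plate is level with the frame through to the lock end at (640,200–300). The stop is hard, with 52 N pressing, so I'm handing in.

```bash
python3 -c "
from rig import *
print(sign_off());s=get_state();print(s['time_s'],s['ft_force'],s['position'])"
```

```text
the job is handed in; nothing more can be done
None
the job is handed in; nothing more can be done
```

The grey vault door is in the vault, pressed flush and still held; I handed the job in at about 16 s of the 43 s, and no verdict was reported.

**What I did:** I gripped the lock box across its 40 mm width and lifted the door over the vault. I pressed the lock end on the sill so the door pitched in the grip, tongue down by about 0.08 rad. I then slid the tongue under the flap with almost no resistance and pressed down against the pins.

**Last checks:**
- **Seating:** the arm met a hard stop with the fingertips at z = 0.104 m. Three commands, spread over 4 mm, moved it only 0.1 mm. I eased back from 81 N and left it pressing at about 52 N.
- **Position:** the grip is about 11 mm to the sill side of the opening's centre, which puts the tongue edge near vault x = 66 mm if the door kept its place in the grip.
- **Pictures:** the last side view shows the flap flat with the tongue hidden under it. The plate looks level with the frame.

**Not confirmed directly:**
- The pins are hidden under the door, so I judged their depth from the hard stop and the pictures.
- The door may have slid 2–3 mm in the grip during the tilt; that is still within tolerance.
- The two cameras differed by about 2 mm on the vault's position.
- I did not re-measure the bystanders at the end. Nothing in the pictures or forces suggested that any of them had been touched.

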